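# Fit a gas-filter cartridge in its V-block cradle

### The job

Fit the long filter cartridge from the sloping rack into the filter cradle: first swing the cradle's hold-down arm right back, then lower the cartridge, without dropping it, into the two V-blocks between the ports so that it lies fully seated, and only then swing the arm down onto it. Finally roll the knurled thumbwheel with a fingertip, not pushing on the port itself, until the sliding port has pressed the cartridge home against the fixed port. Leave the short cartridge in the rack and the other things on the bench where they are.

Things in the scene. Friction and masses are not known exactly. Their poses are not given: they have to be found in the camera images.
- cradle: Fixed filter cradle: grey base plate 90 x 250 x 10 mm with two steel V-blocks. Origin on the bench below the middle between them, z up; y runs along the groove, from the fixed port (-y end) to the sliding port (+y end); the arm's hinge is on the +x side. V-blocks at y = -40 and +40 mm, each 16 long, 52 wide, top 50, groove root 31 mm high; between them only the plate.
- fixed_port (a point): Centre of the face of the fixed port's nose (20 mm across), 60 mm to -y of the seat. Its aluminium block behind is 36 mm wide, 24 mm long, 66 mm high, with a thin copper tube on its +x side.
- seat (a point): Point on the axis of a seated cartridge, 48 mm above the cradle's origin; axes as the cradle's. The 120 mm cartridge pressed home against the fixed port has its middle here.
- hold_down (a joint): Angle of the hold-down arm, rad: 0 when its pad lies on a seated cartridge, about -0.06 when closed empty (it starts near closed), grows as it swings up and back, stop at 2.3. Its hinge is a little stiff (0.03 Nm): it stays where it is left. Steel strap 12 mm wide over the V-block at y = +40, its top 69 mm above the bench when closed.
- knob (a point): Centre of the black grip on the free end of the hold-down arm: two drums 16 mm across on a cross pin, 25 mm wide over both along the cradle's y, free to turn about that pin; it moves with the arm. From the hinge it lies at x -48, z +21 mm in the cradle's axes when the joint is 0, and follows the arc about the hinge.
- hold_down_hinge (a point): Hinge axis of the arm: a line along the cradle's y through this point (x +32, y +40, z 62 mm from the cradle's origin).
- port (a joint): Travel of the sliding port towards the fixed port, m: 0 drawn back; its nose face stands at y = 76 mm minus this travel in the cradle's axes, axis height 48 mm; so 0.016 just presses the 120 mm cartridge home. Range 0 to 0.024. Starts at 0 to 0.007 m. It stays where it is left.
- port_nose: Brass nose of the sliding port, 20 mm across, 8 mm long; origin in the centre of its face. It is moved only through the wheel.
- wheel_top (a point): Top of the knurled thumbwheel (40 mm across, 12 wide, turns about the cradle's x), 68 mm high, at cradle y +114 mm. Its top 6 mm stand out of a housing 62 mm high, 45 wide in x, y 87 to 141. Dragging the rim towards the V-blocks (-y) drives the port that way, 0.4 mm per mm of rim. Closed fingertips pressed on it with about 5 N and dragged turn it; it stops when the cartridge is home.
- rack: Fixed sloping rack 126 mm wide: origin on the bench under its middle. Two V channels side by side at y = -30 and +30 mm rise towards its +x at 35 degrees from level. Along the slope from the lower stop the channel supports lie at 8 to 18 and 78 to 88 mm; between them the tray is 30 mm (measured square to the slope) below the cartridge's axis.
- long_cartridge: The cartridge to fit: aluminium cylinder with brass end caps, 24 mm across, 120 mm long, 110 g (mass varies). Origin on its axis in the face of the end that is lower in the rack; its x axis runs along the cylinder, up the slope. Which channel it is in varies. Either end may face either port.
- long_cartridge_mid (a point): Middle of the long cartridge, on its axis, 60 mm from either end.
- short_cartridge: The same, but 90 mm long; it is too short for this cradle and stays in the rack. Origin and axes as the long one.
- bench_spanner: Open-ended spanner 182 x 29 x 6 mm, lying at the front right; leave it.
- small_spanner: Open-ended spanner 144 x 21 x 6 mm behind the rack; leave it.
- septa_tin: Round white tin 54 mm across, 24 mm high; leave it.
- tape_roll: Roll of black tape 55 mm across, 19 mm high, on the left; leave it.
- gas_meter: Yellow hand meter 129 x 62 x 29 mm behind the cradle; leave it.
- marker: White marker pen 135 mm long between cradle and rack; leave it.

How it is judged:
On the way, in this order (a step that is already met when the one before it is completed fails the run):
1. the hold-down arm is swung right back (past 1.9 rad) while the long cartridge is still in the rack (value of joint hold_down above 1.9 rad and distance of long_cartridge from where it was at the start of the episode below 0.02 m), for 0.1 s.
2. the long cartridge lies seated in both V-blocks, let go, with the arm still open (x of long_cartridge_mid in the frame of seat between -0.002 and 0.002 m and z of long_cartridge_mid in the frame of seat between -0.002 and 0.002 m and distance between long_cartridge_mid and seat below 0.02 m and angle between the x axis of long_cartridge and the y axis of seat, either way round below 0.04 rad and value of joint hold_down above 1.2 rad and contact force between the fingers and long_cartridge below 0.05 N), for 0.2 s.
3. the hold-down arm is down on the seated cartridge (below 0.07 rad), the sliding port still drawn back (x of long_cartridge_mid in the frame of seat between -0.002 and 0.002 m and z of long_cartridge_mid in the frame of seat between -0.002 and 0.002 m and distance between long_cartridge_mid and seat below 0.02 m and angle between the x axis of long_cartridge and the y axis of seat, either way round below 0.04 rad and value of joint hold_down below 0.07 rad and value of joint port below 0.01 m), for 0.2 s.
At the end, for the whole second after the job is handed in: The long cartridge lies in both V-blocks (axis within 2 mm and 0.04 rad of the seat's), its middle within 2 mm of the seat point lengthwise, the port joint 14.5 to 17.5 mm, the arm below 0.07 rad, all at rest; the short cartridge is still in the rack (within 15 mm) (x of long_cartridge_mid in the frame of seat between -0.002 and 0.002 m and z of long_cartridge_mid in the frame of seat between -0.002 and 0.002 m and distance between long_cartridge_mid and seat below 0.02 m and angle between the x axis of long_cartridge and the y axis of seat, either way round below 0.04 rad and y of long_cartridge_mid in the frame of seat between -0.002 and 0.002 m and value of joint port between 0.0145 and 0.0175 m and value of joint hold_down below 0.07 rad and linear speed of long_cartridge below 0.01 m/s and distance of short_cartridge from where it was at the start of the episode below 0.015 m); the robot touches nothing.
It fails at once if the long cartridge is dropped (in the air above its seat, touching nothing) (contact force between long_cartridge and anything else below 0.02 N and distance of long_cartridge from where it was at the start of the episode above 0.03 m and z of long_cartridge_mid in the frame of seat above 0.006 m).
It fails at once if the sliding port is pushed directly instead of by its wheel (contact force between the fingers and port_nose above 3 N).
It fails at once if the short cartridge is taken from the rack (distance of short_cartridge from where it was at the start of the episode above 0.015 m).
It fails at once if another thing on the bench is moved by more than 25 mm (distance of any of bench_spanner, small_spanner, septa_tin, tape_roll, gas_meter, marker from where it was at the start of the episode above 0.025 m).
It also fails if it takes over 72 s, if anything falls off the work surface, if the arm or the gripper's body presses on something with over 40 N, if the wrist force passes 120 N, or if a joint passes its speed limit or range.

### The arm

A 6-joint arm with a two-finger parallel gripper is mounted at the origin on a cart in front of the work surface, level with it; the furniture and walls round the work are solid. World frame = base frame: x ahead of the robot, y to its left, z up, the work surface at z = 0. Lengths are in m, angles in rad, forces in N, time in s.
With the tool pointing down it reaches from about 0.375 to 0.925 m from the base axis. Payload 5.7 kg.
Tool frame: the origin (TCP) lies midway between the tips of the shut fingers; the grasp point (between the pads) lies bot.tcp_to_grasp behind it (bot.tcp_to_grasp is the distance from the TCP to the grasp point, in m); z points along the fingers, y is the line along which they close (so a half turn about z gives the same grasp; the last joint's range is limited). The gripper opens to 88 mm and grips with 3 to 60 N. Pads are 20 mm wide; open, the fingers measure 115 mm over their backs; the gripper's body (75 mm by 178 mm) begins 61 mm behind the grasp point.
Start: joints at [-1.279, 0.359, 1.51, -0, 1.272, -0.115], TCP at [0.237, -0.551, 0.223] pointing down, gripper open.
Joint ranges: [-2.97, 2.97], [-1.01, 2.36], [0.21, 2.38], [-0.96, 4.11], [0.2, 2.71], [-2.98, 2.98]. Speed limits (rad/s): [2.39, 2.39, 3.14, 3.14, 3.14, 3.14].

### API

Orientations are given as a 3x3 rotation matrix whose columns are the frame's x, y, z axes.
In Python, from station import bot gives the robot as it stands.
- The arm moves only by the shell command python3 -m pendant 'ROWS'. ROWS is JSON, a list that holds one entry, the list of rows, each a list of 5 numbers: the shift along the world's x, y, z in mm, then the turn about the world's z in degrees, then the closure, from 0 (fully open) to 1 (shut). A call has exactly 8 rows; each row is the pose to reach, as a shift and turn from the pose commanded when the call began; what a row does not reach only later rows make up. A row lasts 1/10 s, in which the tool goes at most 50 mm and 8.59 degrees, less where a joint would pass 70% of its speed; a pose out of reach is approached as far as the arm can. A call with a gripper value outside its range is refused whole. The fingers move at their own pace and stop on an object; the grip force is fixed at half the most. Time passes only in rows, so rows that repeat a pose let the fingers close, or fill a call up. It gives the time, the measured TCP pose, the force, the opening and the grip force at its end, in the units of the state.
- bot.observe(): the state, without advancing time (a new reading comes with each control period).
- bot.read_camera(name): name is "side" or "top"; returns a dict with "img" (384x512x3 uint8, red, green, blue), "fx", "fy", "cx", "cy" (pixels), "rvec" (rotation vector, rad) and "tvec" (3), from world to camera coordinates, as OpenCV has them. Camera axes: x right, y down, z forward; pixel columns grow to the right and rows downward; lengths in m; the calibration is good to about 2 mm. A picture is of the moment at which its call begins. There is no depth.
- bot.finish_job(): hands the job in; it is judged then, once.
The state is a dict: "time_s": time; "qpos": joint angles; "joint_velocities": joint speeds; "effort": joint torques, N m; "position": TCP position; "eef_rot": TCP orientation; "ft_force": force on the tool from outside, world axes, zero at the start; "moment": the same for the moment, N m; "width": opening from 0.0 (shut) to 1.0 (fully open); "gripper_force": force on a finger pad.
Only numpy, scipy, OpenCV 4.12 (cv2) and the standard library are available. Lean on these libraries where they do the work, as an engineer would, in place of code of your own. Each camera call takes 0.05 s, during which the arm holds its last target. There are 200 camera calls.

## Working session

There is one attempt and no reset: what is moved stays moved. The work goes in short steps, Python scripts to look and compute and a shell command to move; the robot and the scene stay as the last step left them, time stands still between calls to the robot, and variables do not carry over. Pictures are saved under pics/ and viewed, at most 13 in all, crops included, and the job is handed in when it is done.

```bash
ls; mkdir -p pics; python3 - <<'E'
from station import bot
import cv2,numpy as np
s=bot.observe();print(s['time_s'],s['position'],s['eef_rot'],s['width'],bot.tcp_to_grasp)
for n in('top','side'):
    c=bot.read_camera(n);cv2.imwrite(f'pics/{n}0.png',cv2.resize(c['img'][:,:,::-1],(800,600),interpolation=cv2.INTER_CUBIC))
    R=cv2.Rodrigues(np.array(c['rvec']))[0];print(n,c['fx'],c['cx'],c['cy'],-R.T@np.array(c['tvec']),R[2])
E
```

```text
pics
0.0 [ 0.23721092 -0.55038556  0.22180167] [[ 9.18386934e-01  3.95683159e-01 -5.25380365e-04]
 [ 3.95683454e-01 -9.18385306e-01  1.74201216e-03]
 [ 2.06783270e-04 -1.80772553e-03 -9.99998345e-01]] 0.9979627075604551 0.0187
top 437.69405709862923 254.33397739839876 196.01450735148774 [0.31442538 0.21109882 1.22688586] [ 0.18681327  0.00447658 -0.98238524]
side 352.4265232978964 250.59121128919892 189.00592489257141 [0.41621937 1.07601825 0.60784217] [ 0.11328929 -0.84655422 -0.52010719]
```

View pics/top0.png

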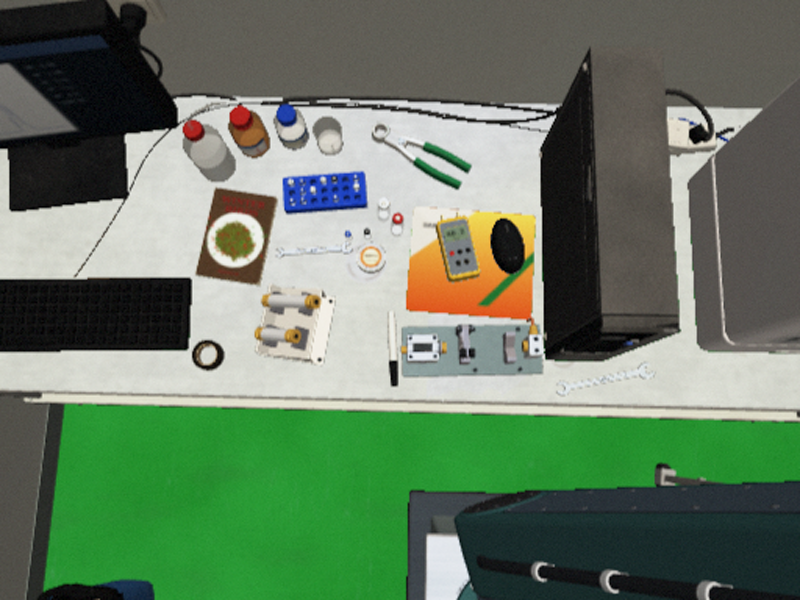

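View pics/side0.png

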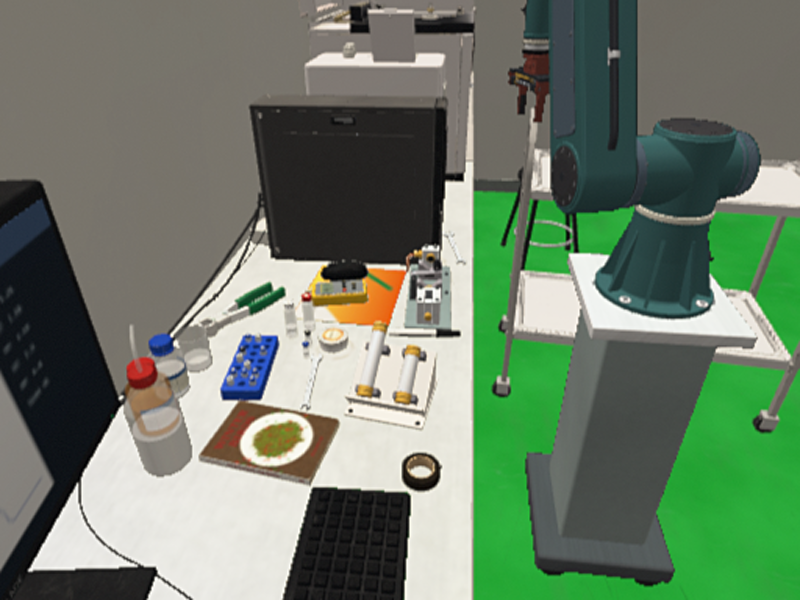

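The top view shows the cradle at about (473,350), wheel housing to the left at (423,347) and fixed port to the right at (535,345). The long cartridge is in the upper channel at (290,300) and the short one is at (278,335). World +y is to the left, and the cradle's +y is about world +y. I'll enlarge both regions next.

```bash
cat > h.py <<'E'
from station import bot
import cv2,numpy as np
def cam(n):
    c=bot.read_camera(n);c['R']=cv2.Rodrigues(np.array(c['rvec'],float))[0];c['t']=np.array(c['tvec'],float).ravel();c['C']=-c['R'].T@c['t'];return c
def ray(c,u,v):
    d=c['R'].T@np.array([(u-c['cx'])/c['fx'],(v-c['cy'])/c['fy'],1]);return d/np.linalg.norm(d)
def onz(c,u,v,z):
    d=ray(c,u,v);return c['C']+d*(z-c['C'][2])/d[2]
def tri(a,pa,b,pb):
    da,db=ray(a,*pa),ray(b,*pb)
    s=np.linalg.lstsq(np.c_[da,-db],b['C']-a['C'],rcond=None)[0]
    p,q=a['C']+s[0]*da,b['C']+s[1]*db
    return (p+q)/2,np.linalg.norm(p-q)
def proj(c,p):
    q=c['R']@np.array(p,float)+c['t'];return np.array([c['fx']*q[0]/q[2]+c['cx'],c['fy']*q[1]/q[2]+c['cy']])
def crop(c,x0,y0,x1,y1,k,fn):
    cv2.imwrite(fn,cv2.resize(c['img'][y0:y1,x0:x1,::-1],None,fx=k,fy=k,interpolation=cv2.INTER_CUBIC))
E
python3 - <<'E'
from h import *
T=cam('top');S=cam('side')
crop(T,150,175,358,255,3.84,'pics/t1.png');crop(S,212,145,302,275,4.6,'pics/s1.png')
for n,c in(('top',T),('side',S)):
    hsv=cv2.cvtColor(c['img'],cv2.COLOR_RGB2HSV)
    m=cv2.inRange(hsv,(12,110,90),(28,255,255))
    k,l,st,ce=cv2.connectedComponentsWithStats(m)
    for i in range(1,k):
        if 8<st[i,4]<400:print(n,st[i],ce[i].round(1))
    if n=='top':print(c['img'][235,240],c['img'][225,315])
E
```

```text
top [147  71  25  30 265] [160.4  85.6]
top [148 143   6   4  19] [150.3 144.3]
top [139 145  20  21 143] [147.6 154. ]
top [155 151   5   9  30] [157.  154.8]
top [231 158  13  13  46] [236.7 164.2]
top [164 164   5   6  10] [166.7 165.7]
top [168 189   4   7  24] [169.4 191.9]
top [195 189  10   9  68] [199.4 192.8]
top [339 207   5   7  28] [340.9 210.6]
top [163 210   5   8  28] [164.9 213.2]
top [182 211  11   9  75] [187.1 214.7]
top [283 219   3   7  20] [284.  222.2]
top [334 218   4   7  22] [335.9 220.9]
top [257 222   3   4  12] [258.  223.5]
[217 219 210] [137 154 152]
side [330  47   8   4  23] [333.   48.5]
side [265 160   5   5  20] [267.3 161.9]
side [273 162   5   3  10] [275.  162.9]
side [272 200   4   5  19] [273.4 202.1]
side [216 211   4   6   9] [217.6 213. ]
side [259 221  10   8  53] [264. 224.]
side [106 242   3   5  10] [106.8 244.3]
side [ 80 246   5   8  19] [ 81.4 248.9]
side [ 84 247  22  20 205] [ 92.8 255.9]
side [229 246  10   8  61] [233.1 249.7]
side [253 251  10   8  67] [257.6 254.3]
side [163 269  31  21 232] [178.7 278.8]
side [165 282  11  10  62] [170.3 286.4]
```

View pics/t1.png

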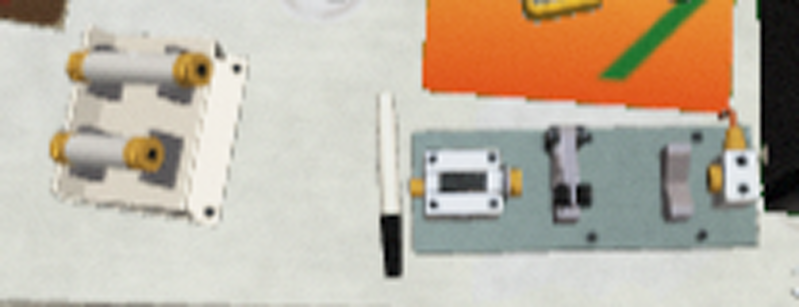

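View pics/s1.png

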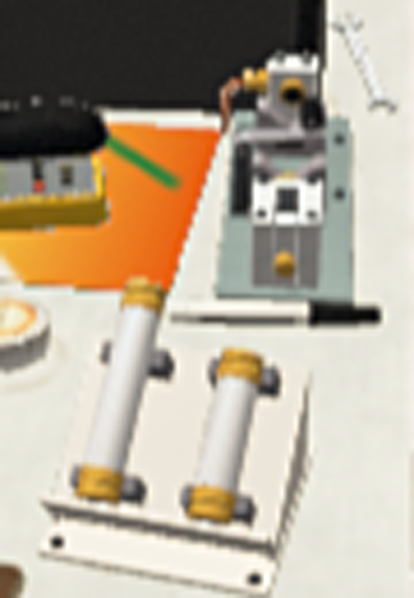

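The crops show the plate corners at (412,132), (757,127), (760,243) and (412,252), with the knob drums near (572,193). The noses are at (516,182) and (713,178). The caps are clear in both views.

```bash
python3 - <<'E'
from h import *
np.set_printoptions(precision=4,suppress=True)
T=cam('top');S=cam('side')
f=lambda u,v:(150+u/3.84-.4,175+v/3.84-.4)
g=lambda u,v:(212+u/4.6-.4,145+v/4.6-.4)
P=np.array([onz(T,*f(*p),.010) for p in((412,132),(757,127),(760,243),(412,252))]);print('plate',P,P.mean(0))
for i in range(4):print(np.linalg.norm(P[i]-P[i-1]),end=' ')
for i,j in((0,1),(3,2)):
    d=P[i]-P[j];print('yaw of +y axis (rot from world y)',np.degrees(np.arctan2(-d[0],d[1])))
print('noses',onz(T,284,222.2,.048),onz(T,335.9,220.9,.048))
print('knob',onz(T,*f(572,193),.083),'hinge',onz(T,*f(568,138),.062),'housing',onz(T,*f(463,182),.062))
for n,a,b in(('lo',(169.4,191.9),(233.1,249.7)),('hi',(199.4,192.8),g(143,292))):
    print(n,*tri(T,a,S,b))
for n,a,b in(('slo',(164.9,213.2),(257.6,254.3)),('shi',(187.1,214.7),(264,224))):
    print(n,*tri(T,a,S,b))
print('fixed nose tri',tri(T,(335.9,220.9),S,(275,163.5)))
print('knob in side',proj(S,onz(T,*f(572,193),.083)))
E
```

```text
plate [[ 0.5089  0.2085  0.01  ]
 [ 0.5192 -0.0443  0.01  ]
 [ 0.4342 -0.0454  0.01  ]
 [ 0.4211  0.2063  0.01  ]] [0.4708 0.0813 0.01  ]
0.08783394494197418 0.2530358887983402 0.08505412840248996 0.252005151651659 yaw of +y axis (rot from world y) 2.335506440891132
yaw of +y axis (rot from world y) 2.972971108060743
noses [0.4685 0.1342 0.048 ] [ 0.4757 -0.0065  0.048 ]
knob [0.4579 0.0981 0.083 ] hinge [0.4992 0.0992 0.062 ] housing [0.4662 0.1721 0.062 ]
lo [0.5436 0.4492 0.0516] 0.0006505430022417624
hi [0.5321 0.3592 0.1104] 0.0011879869555572106
slo [0.4845 0.4579 0.0509] 0.0004382006584473782
shi [0.4762 0.3913 0.0897] 3.3749132168298595e-05
fixed nose tri (array([ 0.4751, -0.0059,  0.0514]), np.float64(0.00018016109298284855))
knob in side [278.5111 169.8861]
```

```bash
python3 - <<'E'
from h import *
np.set_printoptions(precision=4,suppress=True)
T=cam('top');S=cam('side')
k=.64
b=onz(S,445*k,262*k,0);print('box front-left bottom (side)',b)
for z in(.2,.25,.3,.35,.4):print(z,proj(S,[b[0],b[1],z])/k, 'top corner left-front/right-front by top view:',onz(T,548*k,358*k,z)[:2],onz(T,678*k,330*k,z)[:2],onz(T,588*k,48*k,z)[:2],onz(T,590*k,362*k,0)[:2])
E
```

```text
box front-left bottom (side) [ 0.4425 -0.0759  0.    ]
0.2 [448.5336 180.0698] top corner left-front/right-front by top view: [ 0.4363 -0.0132] [ 0.4842 -0.2112] [ 0.9507 -0.0868] [ 0.4548 -0.1322]
0.25 [449.5157 157.2998] top corner left-front/right-front by top view: [ 0.4304 -0.0022] [ 0.4759 -0.1906] [ 0.9198 -0.0723] [ 0.4548 -0.1322]
0.3 [450.5426 133.4894] top corner left-front/right-front by top view: [0.4244 0.0087] [ 0.4676 -0.1701] [ 0.8888 -0.0578] [ 0.4548 -0.1322]
0.35 [451.6175 108.5656] top corner left-front/right-front by top view: [0.4185 0.0196] [ 0.4594 -0.1495] [ 0.8578 -0.0432] [ 0.4548 -0.1322]
0.4 [452.7439  82.4484] top corner left-front/right-front by top view: [0.4126 0.0305] [ 0.4511 -0.1289] [ 0.8268 -0.0287] [ 0.4548 -0.1322]
```

```bash
python3 -m pendant '[[[8,35,0,-3,0.45],[16,70,0,-6,0.45],[24,105,0,-9,0.45],[32,140,0,-12,0.45],[40,175,0,-15,0.45],[48,210,0,-18,0.45],[56,245,0,-20.5,0.45],[63,270,0,-20.5,0.45]]]' && python3 -m pendant '[[[15,35,0,0,0.45],[30,70,0,0,0.45],[45,105,0,0,0.45],[60,140,0,0,0.45],[72,170,0,0,0.45],[85,200,0,0,0.45],[85,240,0,0,0.45],[85,280,0,0,0.45]]]'; python3 -c "
from h import *
s=bot.observe();print(s['position'],s['eef_rot'],s['time_s'],s['ft_force'])"
```

```text
time_s: 1.2
position: [0.3002, -0.2787, 0.2226]
eef_rot: [[0.999, 0.048, -0.0], [0.048, -0.999, 0.001], [-0.0, -0.001, -1.0]]
ft_force: [-0.3, -0.2, 0.6]
width: 0.551
gripper_force: 0.0
time_s: 2.0
position: [0.3858, 0.0003, 0.2229]
eef_rot: [[0.999, 0.048, 0.001], [0.048, -0.999, -0.0], [0.001, 0.0, -1.0]]
ft_force: [-0.2, 0.6, 0.1]
width: 0.552
gripper_force: 0.0
[3.85767998e-01 3.15966097e-04 2.22877414e-01] [[ 9.98825179e-01  4.84509469e-02  8.75625759e-04]
 [ 4.84509659e-02 -9.98825562e-01 -5.15957606e-07]
 [ 8.74572392e-04  4.29402652e-05 -9.99999617e-01]] 2.0 [-0.16120532  0.59511417  0.11213792]
```

```bash
python3 -m pendant '[[[18,24,0,0,0.45],[35,49,0,0,0.45],[53,73,-10,0,0.45],[70,97,-30,0,0.45],[70,97,-60,0,0.45],[70,97,-90,0,0.45],[70,97,-100,0,0.45],[70,97,-100,0,0.45]]]'; python3 - <<'E'
from h import *
T=cam('top');S=cam('side')
a=cv2.resize(T['img'][195:255,260:345,::-1],None,fx=5,fy=5,interpolation=2)
b=cv2.resize(S['img'][120:200,245:315,::-1],None,fx=5,fy=5,interpolation=2)
h=max(len(a),len(b));p=lambda i:cv2.copyMakeBorder(i,0,h-len(i),0,0,0)
cv2.imwrite('pics/k1.png',np.hstack([p(a),p(b)]))
E
```

```text
time_s: 2.8
position: [0.4542, 0.0959, 0.1216]
eef_rot: [[0.999, 0.049, -0.003], [0.049, -0.999, -0.0], [-0.003, -0.0, -1.0]]
ft_force: [-0.1, -0.2, 0.2]
width: 0.548
gripper_force: 0.0
```

View pics/k1.png

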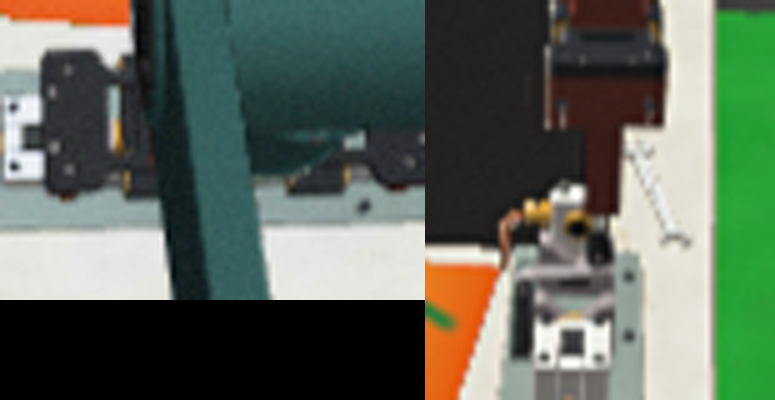

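The side view shows the finger column (603) above the black knob at (598,245), about 2 mm off in x. I'll descend and grip.

```bash
python3 -m pendant '[[[1,0,-20,0,0.45],[1,0,-40,0,0.45],[1,0,-54,0,0.45],[1,0,-54,0,0.45],[1,0,-54,0,0.9],[1,0,-54,0,0.9],[1,0,-54,0,0.9],[1,0,-54,0,0.9]]]'
```

```text
time_s: 3.7
position: [0.457, 0.0988, 0.0696]
eef_rot: [[0.999, 0.046, 0.002], [0.046, -0.999, 0.005], [0.002, -0.005, -1.0]]
ft_force: [-0.1, 14.7, 0.8]
width: 0.274
gripper_force: 30.0
```

```bash
python3 -m pendant '[[[3,1.5,6,0,0.9],[8,2,13,0,0.9],[14,2,19,0,0.9],[22,2.5,24,0,0.9],[30,3,28,0,0.9],[39,3.5,31,0,0.9],[48,4,31,0,0.9],[48,4,31,0,0.9]]]'
```

```text
time_s: 4.5
position: [0.5035, 0.1013, 0.0983]
eef_rot: [[0.999, 0.048, -0.003], [0.048, -0.999, 0.002], [-0.003, -0.002, -1.0]]
ft_force: [0.4, 6.2, -13.3]
width: 0.276
gripper_force: 30.0
```

```bash
python3 -m pendant '[[[6,1,-3,0,0.9],[12,1.5,-4,0,0.9],[18,2,-6,0,0.9],[25,2,-9,0,0.9],[31,2.5,-13,0,0.9],[36,3,-17,0,0.9],[40,3,-22,0,0.9],[43,3,-27,0,0.9]]]'
```

```text
time_s: 5.3
position: [0.5486, 0.1034, 0.0724]
eef_rot: [[0.999, 0.049, 0.002], [0.049, -0.999, 0.001], [0.002, -0.001, -1.0]]
ft_force: [1.3, 6.8, 2.0]
width: 0.272
gripper_force: 30.0
```

```bash
python3 -m pendant '[[[0,0,0,0,0.4],[0,0,0,0,0.4],[0,0,0,0,0.4],[0,0,30,0,0.4],[0,0,70,0,0.4],[0,0,110,0,0.4],[0,0,130,0,0.4],[0,0,130,0,0.4]]]' && python3 -m pendant '[[[0,40,0,8.5,0.45],[0,80,0,17,0.45],[0,120,0,25.5,0.45],[0,160,0,34,0.45],[0,200,0,42.5,0.45],[-3,240,0,51,0.45],[-6,280,0,59.5,0.45],[-11,300,0,68,0.45]]]'; python3 - <<'E'
from h import *
T=cam('top');S=cam('side')
a=cv2.resize(T['img'][170:250,140:355,::-1],None,fx=3.7,fy=3.7,interpolation=2)
b=cv2.resize(S['img'][150:200,245:315,::-1],None,fx=5,fy=5,interpolation=2)
b=cv2.copyMakeBorder(b,0,0,0,a.shape[1]-b.shape[1],0)
cv2.imwrite('pics/k2.png',np.vstack([a,b]));print(a.shape,b.shape)
E
```

```text
time_s: 6.1
position: [0.5495, 0.1028, 0.2061]
eef_rot: [[0.999, 0.049, 0.007], [0.049, -0.999, -0.0], [0.007, 0.0, -1.0]]
ft_force: [0.7, 0.1, -0.6]
width: 0.603
gripper_force: 0.0
time_s: 6.9
position: [0.5353, 0.4054, 0.2004]
eef_rot: [[0.321, 0.947, -0.002], [0.947, -0.321, -0.001], [-0.001, -0.002, -1.0]]
ft_force: [-0.3, -0.3, 0.2]
width: 0.548
gripper_force: 0.0
(296, 796, 3) (250, 796, 3)
```

View pics/k2.png

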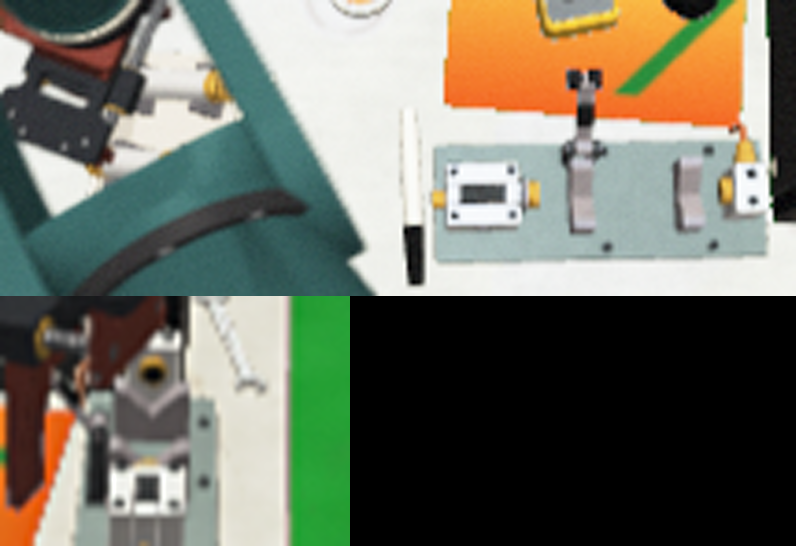

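The hold-down arm is fully back (knob at (584,78)) and both V-blocks are clear. I'll finish the turn, descend onto the long cartridge and close.

```bash
python3 -m pendant '[[[2,-1,0,6,0.45],[2,-1,-10,12,0.45],[2,-1,-40,12,0.45],[2,-1,-70,12,0.45],[2,-1,-100,12,0.45],[2,-1,-125,12,0.45],[2,-1,-139,12,0.45],[2,-1,-139,12,0.45]]]' && python3 -m pendant '[[[0,0,0,0,0.9],[0,0,0,0,0.9],[0,0,0,0,0.9],[0,0,0,0,0.9],[0,0,0,0,0.9],[0,0,0,0,0.9],[0,0,0,0,0.9],[0,0,0,0,0.9]]]'
```

```text
time_s: 7.8
position: [0.5367, 0.3997, 0.0608]
eef_rot: [[0.128, 0.992, -0.005], [0.992, -0.128, -0.003], [-0.004, -0.004, -1.0]]
ft_force: [-0.3, -0.4, -0.2]
width: 0.553
gripper_force: 0.0
time_s: 8.6
position: [0.5389, 0.4025, 0.065]
eef_rot: [[0.125, 0.992, 0.001], [0.992, -0.125, 0.001], [0.001, 0.001, -1.0]]
ft_force: [-2.4, 0.4, 5.7]
width: 0.267
gripper_force: 30.0
```

```bash
python3 -m pendant '[[[0,0,5,0,0.9],[0,0,15,0,0.9],[0,0,35,0,0.9],[0,0,65,0,0.9],[0,0,95,0,0.9],[0,0,120,0,0.9],[0,0,130,0,0.9],[0,0,130,0,0.9]]]' && python3 -m pendant '[[[-8,-40,0,2,0.9],[-16,-80,0,4,0.9],[-24,-120,0,6,0.9],[-32,-160,0,8,0.9],[-40,-200,0,10,0.9],[-48,-240,0,10,0.9],[-56,-280,0,10,0.9],[-60,-300,0,10,0.9]]]'; python3 - <<'E'
from h import *
S=cam('side')
s=bot.observe();print(s['position'],s['eef_rot'][:,1])
u,v=proj(S,s['position']).astype(int);print(u,v)
crop(S,u-70,v-60,u+70,v+60,5,'pics/g1.png')
E
```

```text
time_s: 9.4
position: [0.5393, 0.4025, 0.1955]
eef_rot: [[0.125, 0.992, 0.003], [0.992, -0.125, 0.002], [0.002, 0.003, -1.0]]
ft_force: [0.2, 0.4, -1.8]
width: 0.266
gripper_force: 29.9
time_s: 10.2
position: [0.4759, 0.0993, 0.192]
eef_rot: [[-0.048, 0.999, -0.004], [0.999, 0.048, -0.001], [-0.001, -0.004, -1.0]]
ft_force: [0.4, 0.4, -1.0]
width: 0.27
gripper_force: 29.9
[0.4754847  0.09771196 0.19192154] [ 0.99886669  0.04735611 -0.00476833]
273 137
```

View pics/g1.png

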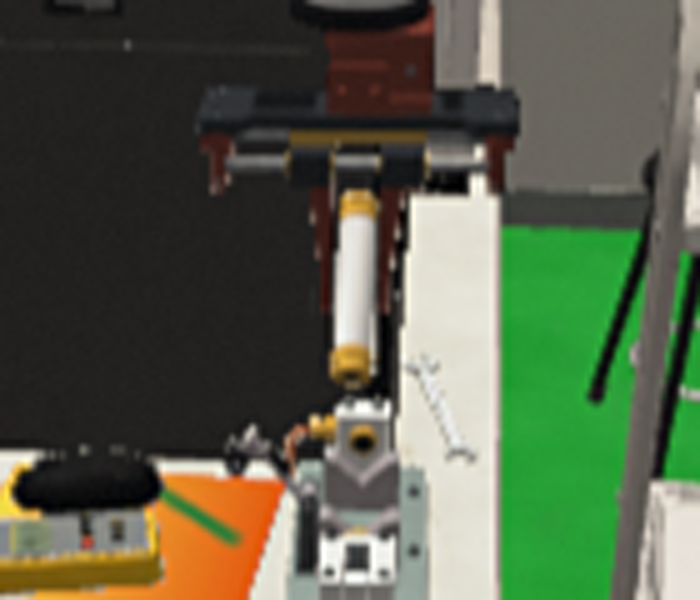

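The cartridge is held firmly, tilted as it was in the rack: low cap at (350,365), high cap at (358,203). I'll move over the seat and lower it to just above first contact.

```bash
python3 -m pendant '[[[-2,-18,0,0,0.9],[-4,-35,0,0,0.9],[-4,-35,-30,0,0.9],[-4,-35,-60,0,0.9],[-4,-35,-90,0,0.9],[-4,-35,-112,0,0.9],[-4,-35,-112,0,0.9],[-4,-35,-112,0,0.9]]]';  python3 - <<'E'
from h import *
T=cam('top');S=cam('side')
crop(S,235,120,315,210,5,'pics/g2.png')
s=bot.observe();print(s['position'])
E
```

```text
time_s: 11.05
position: [0.4736, 0.0673, 0.081]
eef_rot: [[-0.049, 0.999, -0.003], [0.999, 0.049, 0.0], [0.0, -0.003, -1.0]]
ft_force: [0.9, 0.6, -1.1]
width: 0.265
gripper_force: 29.9
[0.47512361 0.06720641 0.08234455]
```

View pics/g2.png

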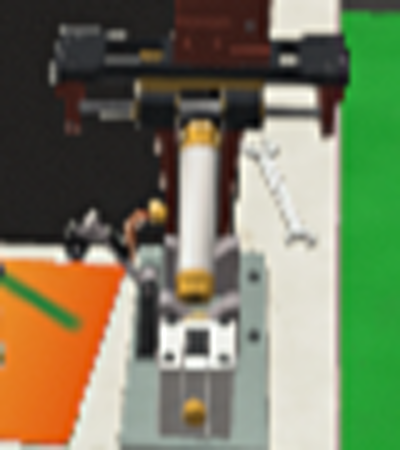

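The low cap at (195,285) lines up with the wheel and nose column (198), so a −2 mm x correction is enough. Lowering on in steps.

```bash
python3 -m pendant '[[[-2,-4,-3,0,0.9],[-2,-4,-6,0,0.9],[-2,-4,-9,0,0.9],[-2,-4,-12,0,0.9],[-2,-4,-15,0,0.9],[-2,-4,-18,0,0.9],[-2,-4,-21,0,0.9],[-2,-4,-21,0,0.9]]]'
```

```text
time_s: 11.95
position: [0.4723, 0.0632, 0.0605]
eef_rot: [[-0.049, 0.999, -0.0], [0.999, 0.049, 0.0], [0.0, -0.0, -1.0]]
ft_force: [-0.8, 1.9, 2.4]
width: 0.268
gripper_force: 30.0
```

```bash
python3 -m pendant '[[[0,0,-2,0,0.9],[0,0,-4,0,0.9],[0,0,-6,0,0.9],[0,0,-8,0,0.9],[0,0,-10,0,0.9],[0,0,-12,0,0.9],[0,0,-14,0,0.9],[0,0,-14,0,0.9]]]'
```

```text
time_s: 12.75
position: [0.4723, 0.0626, 0.0467]
eef_rot: [[-0.049, 0.999, -0.0], [0.999, 0.049, -0.001], [-0.001, -0.0, -1.0]]
ft_force: [-2.1, -2.4, 4.2]
width: 0.262
gripper_force: 30.0
```

```bash
python3 -m pendant '[[[0,0,-2,0,0.9],[0,0,-4,0,0.9],[0,0,-6,0,0.9],[0,0,-8,0,0.9],[0,0,-10,0,0.9],[0,0,-12,0,0.9],[0,0,-13,0,0.9],[0,0,-13,0,0.9]]]';  python3 - <<'E'
from h import *
T=cam('top');S=cam('side')
crop(S,235,120,315,210,5,'pics/g3.png')
s=bot.observe();print(s['position'],s['ft_force'])
E
```

```text
time_s: 13.55
position: [0.4723, 0.0624, 0.0337]
eef_rot: [[-0.05, 0.999, -0.0], [0.999, 0.05, -0.001], [-0.001, -0.0, -1.0]]
ft_force: [-1.7, -3.8, 4.9]
width: 0.263
gripper_force: 30.0
[0.47228011 0.06245668 0.03374748] [-1.50413142 -4.2873037   4.96447219]
```

View pics/g3.png

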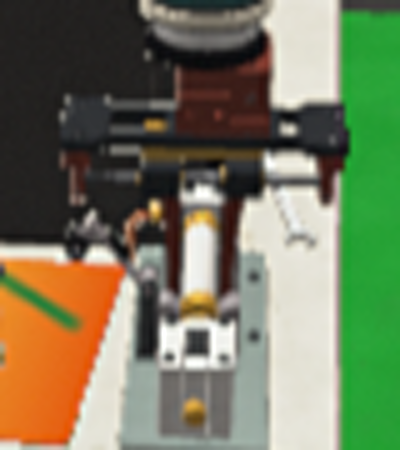

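The cartridge is almost level: low cap at (198,302) in the V, far cap at (202,215). I'll press the last millimetres until the force rises.

```bash
python3 -m pendant '[[[0,0,-1,0,0.9],[0,0,-2,0,0.9],[0,0,-3,0,0.9],[0,0,-4,0,0.9],[0,0,-4,0,0.9],[0,0,-4,0,0.9],[0,0,-4,0,0.9],[0,0,-4,0,0.9]]]'
```

```text
time_s: 14.45
position: [0.4721, 0.0626, 0.0319]
eef_rot: [[-0.05, 0.999, 0.0], [0.999, 0.05, -0.001], [-0.001, 0.0, -1.0]]
ft_force: [-8.4, -4.6, 36.0]
width: 0.263
gripper_force: 30.0
```

The force jumped to 36 N at z = 0.032, which means it's seated. Releasing.

```bash
python3 -m pendant '[[[0,0,1,0,0.9],[0,0,2,0,0.9],[0,0,2,0,0.5],[0,0,2,0,0.45],[0,0,2,0,0.4],[0,0,2,0,0.4],[0,0,2,0,0.4],[0,0,2,0,0.4]]]' && python3 -m pendant '[[[0,0,10,0,0.4],[0,0,30,0,0.4],[0,0,60,0,0.4],[0,0,100,0,0.4],[0,0,130,0,0.4],[0,0,140,0,0.4],[0,50,160,0,0.4],[0,100,160,0,0.4]]]';  python3 - <<'E'
from h import *
T=cam('top');S=cam('side')
a=cv2.resize(T['img'][195:255,255:345,::-1],None,fx=4.5,fy=4.5,interpolation=2)
b=cv2.resize(S['img'][135:200,250:315,::-1],None,fx=5,fy=5,interpolation=2)
h=max(len(a),len(b));p=lambda i:cv2.copyMakeBorder(i,0,h-len(i),0,0,0)
o=np.hstack([p(a),p(b)]);cv2.imwrite('pics/p1.png',o);print(o.shape,a.shape)
E
```

```text
time_s: 15.25
position: [0.4724, 0.063, 0.0315]
eef_rot: [[-0.049, 0.999, -0.0], [0.999, 0.049, 0.0], [0.0, -0.0, -1.0]]
ft_force: [0.1, -0.9, -0.3]
width: 0.604
gripper_force: 0.0
time_s: 16.05
position: [0.4739, 0.1595, 0.1935]
eef_rot: [[-0.045, 0.999, 0.004], [0.999, 0.045, 0.0], [0.0, 0.004, -1.0]]
ft_force: [1.3, 0.4, 0.1]
width: 0.596
gripper_force: 0.0
(325, 730, 3) (270, 405, 3)
```

View pics/p1.png

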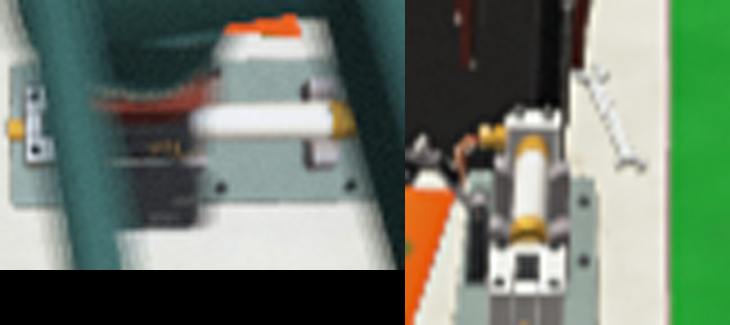

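The cartridge lies level in both V-blocks: far cap at (342,118) left panel, axis straight down the groove at right. Next, regrip the knob.

```bash
python3 -m pendant '[[[10,-10,0,-8.5,0.45],[20,-20,0,-17,0.45],[30,-30,0,-25.5,0.45],[40,-40,0,-34,0.45],[50,-50,0,-42.5,0.45],[60,-56,0,-51,0.45],[70,-56,0,-59.5,0.45],[75,-56,0,-68,0.45]]]' && python3 -m pendant '[[[0,0,0,-8,0.45],[0,0,0,-16,0.45],[0,0,0,-22,0.45],[0,0,-30,-22,0.45],[0,0,-55,-22,0.45],[0,0,-55,-22,0.45],[0,0,-55,-22,0.45],[0,0,-55,-22,0.45]]]'
```

```text
time_s: 16.95
position: [0.5474, 0.1023, 0.1905]
eef_rot: [[0.911, 0.413, -0.002], [0.413, -0.911, -0.0], [-0.002, -0.0, -1.0]]
ft_force: [-0.1, -0.5, 0.1]
width: 0.551
gripper_force: 0.0
time_s: 17.75
position: [0.5481, 0.1032, 0.1374]
eef_rot: [[0.999, 0.049, 0.001], [0.049, -0.999, 0.0], [0.001, -0.0, -1.0]]
ft_force: [0.1, 0.5, -0.4]
width: 0.547
gripper_force: 0.0
```

```bash
python3 -m pendant '[[[0,0,-25,0,0.45],[0,0,-50,0,0.45],[0,0,-65,0,0.45],[0,0,-65,0,0.45],[0,0,-65,0,0.9],[0,0,-65,0,0.9],[0,0,-65,0,0.9],[0,0,-65,0,0.9]]]'
```

```text
time_s: 18.55
position: [0.5483, 0.1035, 0.0725]
eef_rot: [[0.999, 0.049, 0.002], [0.049, -0.999, 0.0], [0.002, -0.0, -1.0]]
ft_force: [0.5, 0.4, -0.0]
width: 0.275
gripper_force: 30.0
```

```bash
python3 -m pendant '[[[-3,0,5,0,0.9],[-7,0,10,0,0.9],[-12,-1,14,0,0.9],[-18,-1,18,0,0.9],[-25,-1,21,0,0.9],[-31,-2,23,0,0.9],[-37,-2,25,0,0.9],[-45,-2,26,0,0.9]]]'
```

```text
time_s: 19.35
position: [0.5029, 0.1015, 0.0989]
eef_rot: [[0.999, 0.049, 0.002], [0.049, -0.999, 0.0], [0.002, -0.0, -1.0]]
ft_force: [1.4, -1.0, 4.3]
width: 0.271
gripper_force: 30.0
```

```bash
python3 -m pendant '[[[-10,0,-1,0,0.9],[-19,-1,-3,0,0.9],[-27,-1,-7,0,0.9],[-35,-2,-12,0,0.9],[-41,-2,-19,0,0.9],[-45,-2,-25,0,0.9],[-48,-2,-29,0,0.9],[-48,-2,-29,0,0.9]]]' && python3 -m pendant '[[[0,0,-1,0,0.9],[0,0,-2,0,0.9],[0,0,-3,0,0.9],[0,0,-4,0,0.9],[0,0,-4,0,0.9],[0,0,-4,0,0.9],[0,0,-4,0,0.9],[0,0,-4,0,0.9]]]'
```

```text
time_s: 20.15
position: [0.455, 0.0993, 0.068]
eef_rot: [[0.999, 0.049, 0.001], [0.049, -0.999, -0.0], [0.001, 0.0, -1.0]]
ft_force: [3.8, 0.5, -2.8]
width: 0.277
gripper_force: 30.0
time_s: 20.95
position: [0.4544, 0.0993, 0.0662]
eef_rot: [[0.999, 0.049, 0.001], [0.049, -0.999, -0.0], [0.001, 0.0, -1.0]]
ft_force: [-3.6, -0.1, 24.2]
width: 0.276
gripper_force: 30.0
```

The arm is down on the cartridge against a rigid stop (24 N). I'll release and move above the wheel with shut fingers.

```bash
python3 -m pendant '[[[0,0,2,0,0.9],[0,0,2,0,0.45],[0,0,2,0,0.45],[0,0,2,0,0.45],[0,0,30,0,0.45],[0,0,60,0,0.45],[3,25,60,0,1],[6,50,60,0,1]]]' && python3 -m pendant '[[[6,30,0,0,1],[6,30,-10,0,1],[6,30,-20,0,1],[6,30,-30,0,1],[6,30,-40,0,1],[6,30,-45,0,1],[6,30,-50,0,1],[6,30,-50,0,1]]]'; python3 - <<'E'
from h import *
T=cam('top');S=cam('side')
a=cv2.resize(T['img'][195:255,255:345,::-1],None,fx=4.5,fy=4.5,interpolation=2)
b=cv2.resize(S['img'][135:200,250:315,::-1],None,fx=5,fy=5,interpolation=2)
h=max(len(a),len(b));p=lambda i:cv2.copyMakeBorder(i,0,h-len(i),0,0,0)
o=np.hstack([p(a),p(b)]);cv2.imwrite('pics/p2.png',o)
E
```

```text
time_s: 21.75
position: [0.4605, 0.1496, 0.1251]
eef_rot: [[0.999, 0.047, 0.001], [0.047, -0.999, 0.0], [0.001, -0.0, -1.0]]
ft_force: [-0.3, -0.0, -0.7]
width: 0.408
gripper_force: 0.0
time_s: 22.55
position: [0.466, 0.179, 0.0739]
eef_rot: [[0.999, 0.048, -0.001], [0.048, -0.999, -0.0], [-0.001, 0.0, -1.0]]
ft_force: [0.2, 0.5, -0.0]
width: 0.005
gripper_force: 0.0
```

View pics/p2.png

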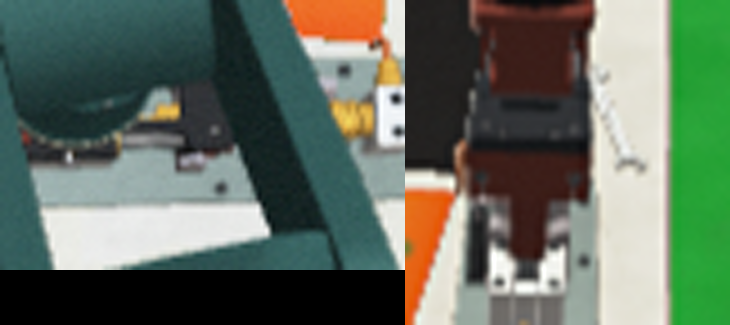

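The fingertip (527,255) is centred over the wheel slot (527,268). Pressing down gently.

```bash
python3 -m pendant '[[[0,0,-3,0,1],[0,0,-5,0,1],[0,0,-6,0,1],[0,0,-6.5,0,1],[0,0,-6.5,0,1],[0,0,-6.5,0,1],[0,0,-6.5,0,1],[0,0,-6.5,0,1]]]'
```

```text
time_s: 23.45
position: [0.4665, 0.1794, 0.0681]
eef_rot: [[0.999, 0.049, 0.0], [0.049, -0.999, 0.0], [0.0, -0.0, -1.0]]
ft_force: [0.4, 0.4, 2.0]
width: 0.005
gripper_force: 0.8
```

```bash
python3 -m pendant '[[[0,0,-0.4,0,1],[0,-2,-0.4,0,1],[0,-5,-0.4,0,1],[0,-8,-0.4,0,1],[0.5,-11,-0.4,0,1],[0.5,-14,-0.4,0,1],[0.8,-16,-0.4,0,1],[0.8,-16,-0.4,0,1]]]'
```

```text
time_s: 24.25
position: [0.4672, 0.163, 0.0675]
eef_rot: [[0.999, 0.049, -0.0], [0.049, -0.999, -0.0], [-0.0, 0.0, -1.0]]
ft_force: [-0.8, -0.9, 2.0]
width: -0.002
gripper_force: 0.9
```

```bash
python3 -m pendant '[[[0,0,5,0,1],[0,10,5,0,1],[-0.8,16,5,0,1],[-0.8,16,1,0,1],[-0.8,16,-0.5,0,1],[-0.8,16,-0.5,0,1],[-0.8,16,-0.5,0,1],[-0.8,16,-0.5,0,1]]]' && python3 -m pendant '[[[0,-2,0,0,1],[0,-5,0,0,1],[0,-8,0,0,1],[0.5,-11,0,0,1],[0.5,-14,0,0,1],[0.8,-16,0,0,1],[0.8,-18,0,0,1],[0.8,-20,0,0,1]]]';python3 - <<'E'
from h import *
S=cam('side')
crop(S,255,140,300,195,10,'pics/tmp.png')
h=cv2.cvtColor(S['img'],cv2.COLOR_RGB2HSV);m=cv2.inRange(h,(12,110,90),(28,255,255))[150:195,262:290]
for r in range(0,45):
    if m[r].any():print(150+r,262+np.flatnonzero(m[r]))
E
```

```text
time_s: 25.05
position: [0.4666, 0.1799, 0.0675]
eef_rot: [[0.999, 0.049, 0.001], [0.049, -0.999, 0.001], [0.001, -0.001, -1.0]]
ft_force: [-2.0, 2.7, 7.3]
width: 0.003
gripper_force: 4.1
time_s: 25.85
position: [0.4668, 0.1591, 0.0668]
eef_rot: [[0.999, 0.049, -0.001], [0.049, -0.999, -0.0], [-0.001, 0.0, -1.0]]
ft_force: [0.6, 0.4, 0.1]
width: 0.002
gripper_force: 0.0
```

```bash
python3 -m pendant '[[[0,0,5,0,1],[0,10,5,0,1],[-0.8,20,5,0,1],[-0.8,20,1.5,0,1],[-0.8,20,0.1,0,1],[-0.8,20,0.1,0,1],[-0.8,20,0.1,0,1],[-0.8,20,0.1,0,1]]]' && python3 -m pendant '[[[0,-2,0,0,1],[0,-4,0,0,1],[0,-6,0,0,1],[0,-8,0,0,1],[0,-10,0,0,1],[0.5,-12,0,0,1],[0.5,-14,0,0,1],[0.5,-14,0,0,1]]]'
```

```text
time_s: 26.7
position: [0.4667, 0.1802, 0.0676]
eef_rot: [[0.999, 0.049, 0.001], [0.049, -0.999, 0.001], [0.001, -0.001, -1.0]]
ft_force: [-1.1, 3.1, 6.7]
width: 0.004
gripper_force: 3.2
time_s: 27.5
position: [0.4675, 0.1653, 0.0674]
eef_rot: [[0.999, 0.049, 0.001], [0.049, -0.999, 0.0], [0.001, -0.0, -1.0]]
ft_force: [1.4, 2.4, 3.9]
width: 0.006
gripper_force: 1.9
```

```bash
python3 -m pendant '[[[0,0,30,0,1],[0,0,60,0,1],[5,40,100,0,1],[15,85,120,0,1],[25,130,120,0,1],[40,170,120,0,1],[50,210,120,0,1],[60,240,120,0,1]]]';python3 - <<'E'
from h import *
T=cam('top')
crop(T,258,205,348,250,8,'pics/p3.png')
h=cv2.cvtColor(T['img'],cv2.COLOR_RGB2HSV);m=cv2.inRange(h,(12,110,90),(28,255,255))[205:245]
k,l,st,ce=cv2.connectedComponentsWithStats(m)
for i in range(1,k):
    if st[i,0]>250:print(st[i],ce[i]+[0,205])
E
```

```text
time_s: 28.3
position: [0.5265, 0.4072, 0.1862]
eef_rot: [[0.999, 0.05, -0.001], [0.05, -0.999, -0.001], [-0.001, 0.001, -1.0]]
ft_force: [0.3, -0.9, 0.3]
width: 0.003
gripper_force: 0.0
[337   0   1   1   1] [337. 205.]
[339   2   5   7  29] [340.89655172 210.48275862]
[288  13   8   9  56] [291.39285714 221.78571429]
[329  12   9   9  64] [333.125 221.25 ]
[257  17   3   4  12] [258.  223.5]
```

View pics/p3.png

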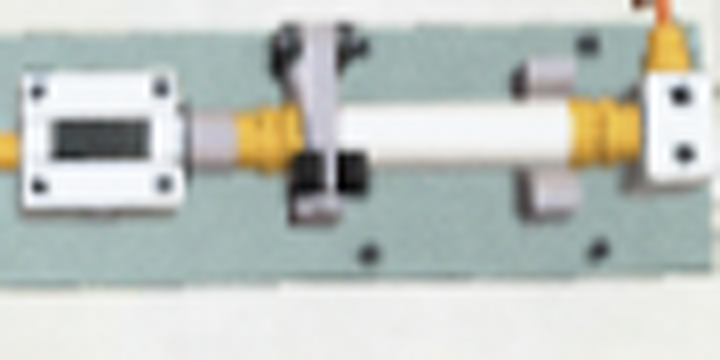

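The nose (233–257), the cartridge caps and the fixed nose (616–640) form one continuous stack. Face to face it's about 122 mm, and the nose has moved about 12.5 mm, so the port is home or nearly so. One more stroke will confirm the stop.

```bash
python3 -m pendant '[[[-20,-40,0,0,1],[-30,-85,0,0,1],[-45,-130,-20,0,1],[-55,-175,-60,0,1],[-60,-215,-100,0,1],[-61,-226,-112,0,1],[-61,-226,-115,0,1],[-61,-226,-115,0,1]]]' && python3 -m pendant '[[[0,0,-2,0,1],[0,0,-4,0,1],[0,0,-5,0,1],[0,0,-5.3,0,1],[0,0,-5.3,0,1],[0,0,-5.3,0,1],[0,0,-5.3,0,1],[0,0,-5.3,0,1]]]'
```

```text
time_s: 29.15
position: [0.465, 0.1788, 0.0715]
eef_rot: [[0.999, 0.047, -0.003], [0.047, -0.999, -0.0], [-0.003, 0.0, -1.0]]
ft_force: [0.2, 0.6, 0.5]
width: 0.003
gripper_force: 0.0
time_s: 29.95
position: [0.4668, 0.1801, 0.0676]
eef_rot: [[0.999, 0.049, 0.002], [0.049, -0.999, 0.001], [0.002, -0.001, -1.0]]
ft_force: [0.2, 3.4, 6.1]
width: 0.004
gripper_force: 3.1
```

```bash
python3 -m pendant '[[[0,-2,0,0,1],[0,-4,0,0,1],[0,-6,0,0,1],[0,-8,0,0,1],[0,-9,-0.1,0,1],[0.5,-10,-0.1,0,1],[0.5,-11,-0.1,0,1],[0.5,-12,-0.1,0,1]]]' && python3 -m pendant '[[[0,0,30,0,1],[0,0,60,0,1],[5,40,100,0,1],[15,85,120,0,1],[25,130,120,0,1],[40,170,120,0,1],[50,210,120,0,1],[60,240,120,0,1]]]';python3 - <<'E'
from h import *
T=cam('top')
h=cv2.cvtColor(T['img'],cv2.COLOR_RGB2HSV);m=cv2.inRange(h,(12,110,90),(28,255,255))[205:245]
k,l,st,ce=cv2.connectedComponentsWithStats(m)
for i in range(1,k):
    if st[i,0]>250:print(st[i],ce[i]+[0,205])
# sub-pixel nose back edge: saturation profile along the axis
s=h[219:225,255:300,1].mean(0).astype(int);print(s);s=h[218:224,322:344,1].mean(0).astype(int);print(s)
for y in(.080,.064,.060,-.060,-.068):print(y,proj(T,np.array([.472,.0577,.055])+y*np.array([-.0488,.9988,0])))
E
```

```text
time_s: 30.75
position: [0.4678, 0.1685, 0.0678]
eef_rot: [[0.999, 0.049, 0.003], [0.049, -0.999, 0.002], [0.003, -0.002, -1.0]]
ft_force: [0.5, 3.0, 6.1]
width: 0.006
gripper_force: 2.9
time_s: 31.55
position: [0.5261, 0.4097, 0.1865]
eef_rot: [[0.999, 0.05, -0.0], [0.05, -0.999, -0.0], [-0.0, 0.0, -1.0]]
ft_force: [0.5, -0.1, 0.1]
width: 0.004
gripper_force: 0.0
[339   2   5   7  29] [340.89655172 210.48275862]
[288  13   8   8  55] [291.4        221.70909091]
[329  12   9   9  64] [333.125 221.25 ]
[257  17   3   4  12] [258.  223.5]
[  5  22  97 102  99  40   7   7   8   9  20  21  13  10  12  19  14  10
  13  15  15  16   4   6   7  13  11  11  10  11  11  14  68 157 160 165
 163 171 171 162 127  10  17  14  13]
[  4   3   3   3   2   3   4  90 163 165 171 170 163 164 163 157  16   4
   5   5   9  11]
0.08 [282.90735837 221.97232373]
0.064 [288.84032748 221.83823654]
0.06 [290.32345295 221.80471738]
-0.06 [334.79550248 220.7996334 ]
-0.068 [337.75881223 220.73266155]
```

The extra stroke moved nothing. The back of the nose sits at column 287, where a home nose should be, so the port is against its stop and the arm is clear. Handing in.

```bash
python3 -c "
from station import bot
print(bot.finish_job())"
```

```text
the job is handed in; nothing more can be done
None
```

The long cartridge is fully seated and pressed home against the fixed port with the hold-down arm down on it; I handed the job in at about 32 s, but the hand-in returned no verdict.

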